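Present the detent ball to the inspection camera

ROBOT

A 6-joint arm with a two-finger parallel gripper is mounted at the origin on the work surface. World frame = base frame: x ahead of the robot, y to its left, z up, the work surface at z = 0. Lengths are in m, angles in rad, forces in N, time in s.
With the tool pointing down it reaches from about 0.325 to 1 m from the base axis. Payload 5.1 kg.
Tool frame: the origin (TCP) lies midway between the tips of the shut fingers; the grasp point (between the pads) lies 19 mm behind it; z points along the fingers, y is the line along which they close (so a half turn about z gives the same grasp; the last joint's range is limited). The gripper opens to 85 mm and grips with 20 to 120 N. Pads are 22 mm wide; open, the fingers measure 114 mm over their backs; the gripper's body (76 mm by 85 mm) begins 54 mm behind the grasp point. The pads swing forward as they close: fully open they stand 13 mm farther back than shut.
Start: joints at [1.111, 0.124, 1.65, -0, 1.367, -0.083], TCP at [0.239, 0.604, 0.2] pointing down, gripper open.
Joint ranges: [-2.61, 2.61], [-1.02, 2.33], [0.03, 2.71], [-1.35, 4.49], [0.32, 2.68], [-2.91, 2.91]. Speed limits (rad/s): [2.57, 2.57, 3.14, 3.14, 3.14, 3.14].

INTERFACE

Orientations are given as a 3x3 rotation matrix whose columns are the frame's x, y, z axes.
In Python, from station import monitor, eyes, manip gives the robot as it stands.
- The arm moves only by the shell command python3 -m jog 'ROWS' [OPENING]. ROWS is JSON, a list of rows, each a list of 6 numbers: the shift along the tool's x, y, z in m, then the turn, a rotation vector about the tool's x, y, z in rad. A call has exactly 10 rows; each row is the pose to reach, as a shift and turn from the pose commanded when the call began, along the tool's axes at that moment; what a row does not reach only later rows make up. A row lasts 1/10 s, in which the tool goes at most 50 mm and 8.59 degrees, less where a joint would pass 70% of its speed; a pose out of reach is approached as far as the arm can. A call with a gripper value outside its range is refused whole. OPENING is the closure, from 0 (fully open) to 1 (shut), set as the call begins (- or left out, the last holds). The fingers move at their own pace and stop on an object; the grip force is fixed at half the most. Time passes only in rows, so rows that repeat a pose let the fingers close, or fill a call up. It gives the time, the measured TCP pose, the force, the opening and the grip force at its end, in the units of the state.
- monitor.observe(): the state, without advancing time (a new reading comes with each control period).
- eyes.grab_frame(name): name is "scene" or "side" or "wrist"; returns a dict with "color" (420x560x3 uint8, red, green, blue), "K" (3x3 intrinsics, pixels), "rvec" (rotation vector, rad) and "tvec" (3), from world to camera coordinates, as OpenCV has them. Camera axes: x right, y down, z forward; pixel columns grow to the right and rows downward; lengths in m; the calibration is good to about 2 mm. The wrist camera is an equidistant fisheye: a pixel r from the principal point sees the ray r / f radians off the axis. A picture is of the moment at which its call begins. There is no depth.
- manip.finish_job(): hands the job in; it is judged then, once.
The state is a dict: "time_s": time; "joint_positions": joint angles; "qd": joint speeds; "joint_efforts": joint torques, N m; "position": TCP position; "ee_rot": TCP orientation; "contact_force": force on the tool from outside, world axes, zero at the start; "ft_torque": the same for the moment, N m; "opening": finger opening in m; "grasp_force": force on a finger pad.
Only numpy, scipy, OpenCV 4.12 (cv2) and the standard library are available. Lean on these libraries where they do the work, as an engineer would, in place of code of your own. Each camera call takes 0.05 s, during which the arm holds its last target. There are 200 camera calls.

TASK

Take the rejected steel bush off the aluminium carrying tray and drop it into the open reject crate. Then lift the tray by its bar handle, with the loose steel ball staying in its shallow pocket all the way, and bring the ball in front of the inspection camera's lens, about 60 mm from the glass and centred on the lens. Finish while holding the tray still and level there, clear of everything else; do not bump the camera or its stand, and leave the oil bottle, the guide pillar and the screw as they are.

Things in the scene. Friction and masses are not known exactly. Their poses are not given: they have to be found in the camera images.
- bush_mid (a point): Rejected guide bush: plain steel ring, 32 mm outside, 20 mm bore, 50 mm tall, about 0.19 kg. It stands upright on the tray at the end opposite the ball, loosely over a steel spigot 16 mm in diameter and 8 mm high, so it must be lifted straight up by more than 8 mm. The point is its centre, half-way up; z is its axis.
- bush: The same bush; origin at the centre of its underside, z along its axis.
- crate: Blue plastic reject crate, open-topped, fixed to the bench, 200 mm (its x) by 140 mm (its y) by 70 mm high, walls and floor 4 mm. Origin at the centre of its underside.
- tray: Loose aluminium carrying tray, 90 mm (its x) by 164 mm (its y), floor 8 mm thick with a 5 mm edge lip, about 0.42 kg. Origin at the centre of its underside, z up. The ball pocket is at y = +56 mm, the bush spigot at y = -56 mm, both at x = 0. In the middle stands a bar handle.
- handle (a point): Centre of the tray's handle bar, 51 mm above the tray's underside. The bar runs along the tray's y: 60 mm long, 14 mm thick (along the tray's x), 26 mm high (38 to 64 mm above the underside), on two posts 14 by 8 mm at y = +-26 mm. Axes as the tray's. Pinched across its 14 mm thickness from above; the tray and ball nearly balance about it (within 10 mm) once the bush is gone.
- pocket (a point): Centre of the ball when it sits in the middle of its pocket: 56 mm from the tray's middle along the tray's +y, 20 mm above the tray's underside. The pocket is a round rim 30 mm inside, 40 mm outside, 3 mm high, on the tray's floor. Axes as the tray's.
- ball_center (a point): Centre of the loose steel ball, 24 mm in diameter, 57 g. It can roll about 7 mm from the pocket's middle before the 3 mm rim stops it; tipping the tray some 35 to 40 degrees, or jerking it, rolls it out.
- stand: Fixed stand of the inspection camera: steel base 120 mm (its x) by 110 mm (its y, from -35 to +75 mm), 12 mm thick, with a round column 22 mm in diameter and reaching 215 mm above the bench at y = +55 mm. Origin on the bench at x = 0, y = 0 of the stand.
- lens (a point): Centre of the camera's front glass. The camera looks level along its own -y (z up); its height on the column differs from time to time. Behind the glass: a lens ring 50 mm in diameter, and a head 56 mm wide and high that reaches 130 mm back.
- focus (a point): Point in front of the lens where the ball's centre is wanted: 60 mm from the glass along the lens's -y, on the lens's centre line, 125 to 175 mm above the bench. Axes as the lens's.
- oil: White oil bottle with a black cap, 52 mm in diameter, 110 mm tall, standing; bystander. Origin at the centre of its underside.
- pillar: Steel guide pillar standing on its flange, 34 mm in diameter at the foot, 90 mm tall; bystander. Origin at the centre of its underside.
- screw: Dark steel cap screw standing on its 27 mm head, 51 mm tall; bystander. Origin at the centre of its underside.
Things that resemble listed ones, but are neither listed nor needed, are in the scene too. Of the things that look like the stand, take the one that is farthest to the robot's left at the start.

How it is judged:
By the outcome, as a careful person would: the job done as asked, in the order asked, and still so for the second after the job is handed in, while the arm keeps its last pose, push and grip.
It also fails if it takes over 62 s, if anything falls off the work surface, if the arm or the gripper's body presses on something with over 40 N, if the wrist force passes 120 N, or if a joint passes its speed limit or range.

## Working session

There is one attempt and no reset: what is moved stays moved. The work goes in short steps, Python scripts to look and compute and a shell command to move; the robot and the scene stay as the last step left them, time stands still between calls to the robot, and variables do not carry over. Pictures are saved under pics/ and viewed, at most 10 in all, crops included, and the job is handed in when it is done.

```bash
mkdir -p pics; ls; cat > h.py <<'E'
import numpy as np, cv2, pickle
from station import monitor, eyes, manip
def grab(n,tag):
    f=eyes.grab_frame(n); pickle.dump(f,open(f'{tag}.pkl','wb')); cv2.imwrite(f'pics/{tag}.png',f['color'][:,:,::-1]); return f
def load(tag): return pickle.load(open(f'{tag}.pkl','rb'))
def ray(f,u,v,fish=False):
    K=np.array(f['K']);R=cv2.Rodrigues(np.array(f['rvec'],float))[0];t=np.array(f['tvec'],float).ravel()
    a=np.array([(u-K[0,2])/K[0,0],(v-K[1,2])/K[1,1]])
    if fish:
        r=np.hypot(*a)+1e-12; d=np.array([*(a/r*np.sin(r)),np.cos(r)])
    else: d=np.array([*a,1])
    return -R.T@t, R.T@(d/np.linalg.norm(d))
def atz(f,u,v,z,fish=False):
    o,d=ray(f,u,v,fish); return o+d*(z-o[2])/d[2]
def tri(L):
    A=np.zeros((3,3));b=np.zeros(3)
    for o,d in L:
        P=np.eye(3)-np.outer(d,d);A+=P;b+=P@o
    p=np.linalg.solve(A,b); return p,[np.linalg.norm((np.eye(3)-np.outer(d,d))@(p-o)) for o,d in L]
def proj(f,p,fish=False):
    K=np.array(f['K']);R=cv2.Rodrigues(np.array(f['rvec'],float))[0];t=np.array(f['tvec'],float).ravel()
    c=R@np.array(p)+t
    if fish:
        r=np.hypot(c[0],c[1]);th=np.arctan2(r,c[2]);a=c[:2]/r*th
    else:a=c[:2]/c[2]
    return K[0,0]*a[0]+K[0,2],K[1,1]*a[1]+K[1,2]
E
python3 - <<'E'
from h import *
for n in ['scene','side','wrist']:
    f=grab(n,n+'0'); o,d=ray(f,280,210,n=='wrist'); print(n,o.round(3),d.round(3),np.array(f['K'])[0,0])
E
python3 -c "
import cv2
for n in ['scene','side']:
    i=cv2.imread(f'pics/{n}0.png');cv2.imwrite(f'pics/{n}0b.png',cv2.resize(i,(800,600),interpolation=cv2.INTER_CUBIC))"
```

```text
pics
scene [ 0.885 -0.455  0.686] [-0.404  0.581 -0.706] 411.1378202045543
side [ 0.288 -0.676  0.617] [ 0.345  0.741 -0.576] 385.08955692789357
wrist [0.176 0.628 0.372] [ 0.248 -0.08  -0.965] 325.19226210127806
```

View pics/scene0b.png

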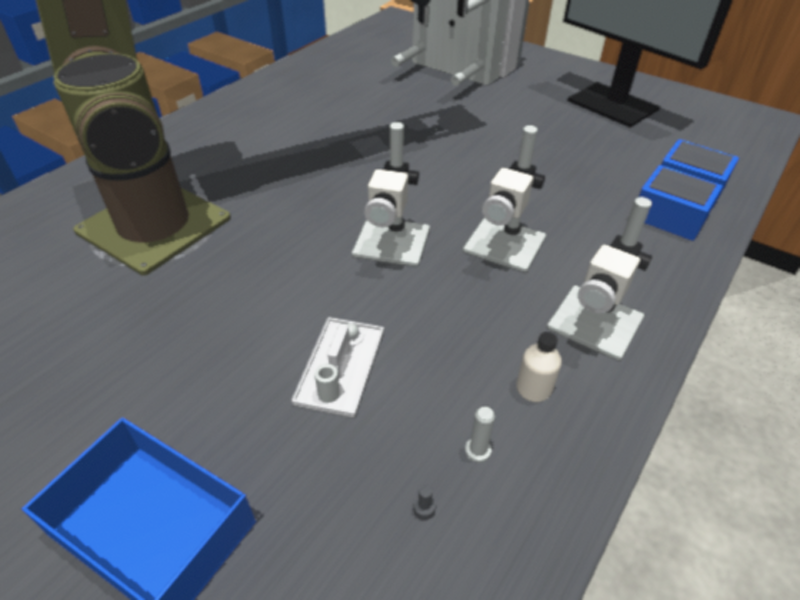

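View pics/side0b.png

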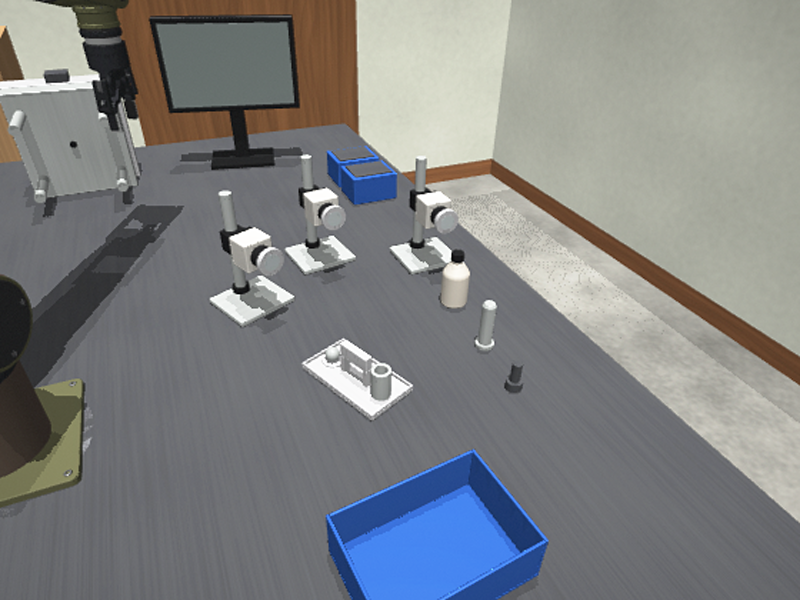

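View pics/wrist0.png

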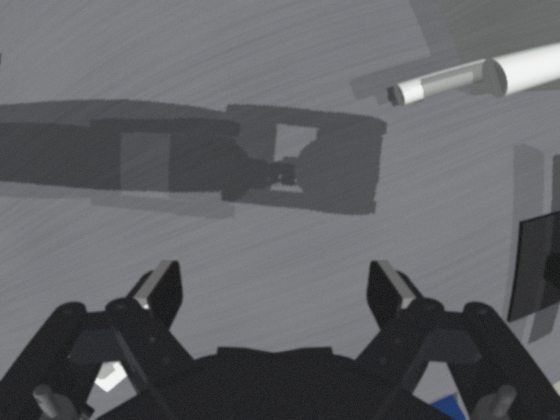

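The pictures show three stands. In the scene view their lenses are at (381,212), (499,210) and (598,294); in the side view they are at (270,262), (333,219) and (445,219). The tray has its ball end away from the camera and the bush near (327,374) in the scene view. The crate is lower left.

```bash
python3 - <<'E'
from h import *
s=load('scene0');d=load('side0');k=.7
S=lambda u,v:ray(s,u*k,v*k)
D=lambda u,v:ray(d,u*k,v*k)
sl={'A':(381,212),'B':(499,210),'C':(598,294)}; dl={'1':(270,262),'2':(333,219),'3':(445,219)}
for a in sl:
  for b in dl:
    p,r=tri([S(*sl[a]),D(*dl[b])]); print(a,b,p.round(3),np.round(r[0],4))
for n,a,b in [('coltopA',(397,125),(226,193)),('coltopB',(530,129),(307,157)),('coltopC',(642,202),(421,158)),('ball',(353,331),(332,355)),('bushtop',(327,373),(381,369))]:
    p,r=tri([S(*a),D(*b)]); print(n,p.round(3),np.round(r[0],4))
print('tray S',[atz(s,u*k,v*k,.013)[:2].round(3) for u,v in [(329,319),(383,325),(354,414),(293,403)]])
print('tray D',[atz(d,u*k,v*k,.013)[:2].round(3) for u,v in [(303,365),(343,340),(411,386),(372,417)]])
print('crate S',[atz(s,u*k,v*k,.07)[:2].round(3) for u,v in [(124,421),(247,496),(27,509)]])
print('crate D',[atz(d,u*k,v*k,.07)[:2].round(3) for u,v in [(327,517),(474,452),(547,543)]])
for n,q in [('A',[(366,220),(429,224),(418,263),(354,257)]),('B',[(546,236),(528,269),(465,254)]),('C',[(643,312),(622,355),(549,323)])]:
  print('baseS',n,[atz(s,u*k,v*k,.012)[:2].round(3) for u,v in q])
for n,q in [('1',[(210,299),(293,296),(243,323)]),('2',[(286,250),(355,254),(303,272)])]:
  print('baseD',n,[atz(d,u*k,v*k,.012)[:2].round(3) for u,v in q])
E
```

```text
A 1 [0.424 0.151 0.122] 0.001
A 2 [0.509 0.039 0.234] 0.0055
A 3 [ 0.606 -0.097  0.314] 0.0289
B 1 [ 0.476  0.491 -0.068] 0.0132
B 2 [0.575 0.263 0.124] 0.0017
B 3 [0.673 0.028 0.257] 0.0414
C 1 [ 0.608  0.896 -0.415] 0.0931
C 2 [ 0.693  0.482 -0.064] 0.074
C 3 [0.777 0.174 0.126] 0.0002
coltopA [0.382 0.252 0.214] 0.0007
coltopB [0.56  0.367 0.214] 0.0007
coltopC [0.773 0.282 0.213] 0.0004
ball [0.48  0.    0.012] 0.0005
bushtop [ 0.525 -0.108  0.055] 0.0007
tray S [array([ 0.434, -0.002]), array([0.51 , 0.037]), array([ 0.577, -0.118]), array([ 0.497, -0.153])]
tray D [array([ 0.429, -0.007]), array([0.51 , 0.029]), array([ 0.57 , -0.119]), array([ 0.491, -0.155])]
crate S [array([ 0.38, -0.32]), array([ 0.574, -0.302]), array([ 0.39 , -0.453])]
crate D [array([ 0.371, -0.321]), array([ 0.567, -0.307]), array([ 0.577, -0.443])]
baseS A [array([0.325, 0.234]), array([0.427, 0.293]), array([0.472, 0.191]), array([0.373, 0.138])]
baseS B [array([0.619, 0.389]), array([0.634, 0.289]), array([0.526, 0.259])]
baseS C [array([0.83 , 0.305]), array([0.835, 0.198]), array([0.718, 0.194])]
baseD 1 [array([0.319, 0.242]), array([0.466, 0.192]), array([0.362, 0.143])]
baseD 2 [array([0.498, 0.368]), array([0.631, 0.296]), array([0.507, 0.268])]
```

```bash
cat >> h.py <<'E'
def go(x,y,z,yaw):
    """shift and turn, tool axes, to TCP (x,y,z) pointing down with tool y at angle yaw (mod pi, nearest)"""
    s=monitor.observe();R=np.array(s['ee_rot']);p=np.array(s['position'])
    best=None
    for k in (0,np.pi):
        yv=np.array([np.cos(yaw+k),np.sin(yaw+k),0]);zv=np.array([0,0,-1.]);T=np.column_stack([np.cross(yv,zv),yv,zv])
        w=cv2.Rodrigues(R.T@T)[0].ravel()
        if best is None or np.linalg.norm(w)<np.linalg.norm(best): best=w
    print('t',round(s['time_s'],2),'p',p.round(4),'F',np.round(s['contact_force'],1),'open',round(s['opening'],4),'grip',round(s['grasp_force'],1),'q',np.round(s['joint_positions'],2))
    print('shift',(R.T@(np.array([x,y,z])-p)).round(4),'turn',best.round(4))
E
python3 - <<'E'
from h import *
print(np.array(monitor.observe()['ee_rot']).round(3))
go(0.524,-0.112,0.33,0.394)
E
```

```text
[[-0.93   0.368 -0.001]
 [ 0.368  0.93  -0.001]
 [ 0.    -0.002 -1.   ]]
t 0.15 p [0.239  0.6039 0.199 ] F [ 0.1 -0.6 -0.1] open 0.0856 grip 0.0 q [ 1.11  0.12  1.65  0.    1.37 -0.08]
shift [-0.5285 -0.561  -0.1302] turn [-1.5e-03  5.0e-04  8.0e-01]
```

```bash
python3 -m jog '[[0,0,-0.04,0,0,0],[0,0,-0.09,0,0,0.05],[-0.02,-0.02,-0.13,0,0,0.1],[-0.05,-0.055,-0.13,0,0,0.2],[-0.08,-0.09,-0.13,0,0,0.3],[-0.115,-0.125,-0.13,0,0,0.4],[-0.15,-0.16,-0.13,0,0,0.5],[-0.18,-0.195,-0.13,0,0,0.6],[-0.215,-0.23,-0.13,0,0,0.7],[-0.25,-0.265,-0.13,0,0,0.8]]' 0; python3 - <<'E'
from h import *
go(0.524,-0.112,0.26,0.394)
E
```

```text
time_s: 1.15
position: [0.3742, 0.2642, 0.3298]
ee_rot: [[-0.381, 0.925, 0.0], [0.925, 0.381, 0.0], [-0.0, 0.0, -1.0]]
contact_force: [0.3, 0.9, 0.5]
opening: 0.0856
grasp_force: 0.0
t 1.15 p [0.3742 0.2642 0.3298] F [0.3 0.9 0.5] open 0.0856 grip 0.0 q [ 0.5  -0.36  1.88 -0.    1.62  0.11]
shift [-0.4048 -0.0047  0.0698] turn [ 0.0002  0.0001 -0.0034]
```

```bash
python3 -m jog '[[-0.05,0,0,0,0,0],[-0.1,0,0,0,0,0],[-0.15,0,0,0,0,0],[-0.2,0,0,0,0,0],[-0.25,0,0.02,0,0,0],[-0.29,0,0.04,0,0,0],[-0.33,0,0.06,0,0,0],[-0.36,-0.003,0.07,0,0,0],[-0.36,-0.003,0.07,0,0,0],[-0.36,-0.003,0.07,0,0,0]]' 0; python3 - <<'E'
from h import *
f=grab('wrist','w1'); cv2.imwrite('pics/w1b.png',cv2.resize(f['color'][:,:,::-1],(800,600),interpolation=cv2.INTER_CUBIC))
go(0.524,-0.112,0.26,0.394)
for p in [(0.524,-0.112,.058),(0.48,-.009,.02)]: print(np.array(proj(f,p,True))/.7)
E
```

```text
time_s: 2.15
position: [0.5092, -0.0679, 0.2594]
ee_rot: [[-0.383, 0.924, -0.002], [0.924, 0.383, 0.001], [0.001, -0.001, -1.0]]
contact_force: [0.1, -0.2, -0.1]
opening: 0.0854
grasp_force: 0.0
t 2.2 p [ 0.5095 -0.0672  0.2602] F [-1.   0.2  0.4] open 0.0854 grip 0.0 q [-0.24 -0.21  1.88  0.    1.48 -0.63]
shift [-0.0469 -0.0038  0.0002] turn [ 0.0001 -0.0004 -0.0001]
[388.18742344 314.44817125]
[387.03599421 179.50703875]
```

View pics/w1b.png

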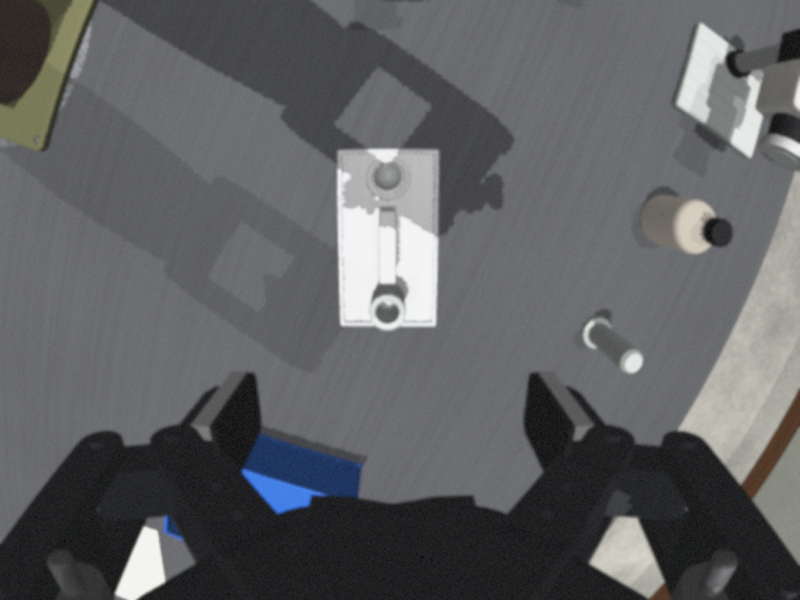

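The close view puts the bush top at (388,310), the ball at (387,176) and the handle near column 388, which agrees with my estimate to within a few mm.

```bash
python3 - <<'E'
from h import *
f=load('w1')
for u,v,z in [(388,310,.058),(387,176,.02),(388,211,.064),(388,281,.064),(338,150,.013),(438,150,.013),(437,326,.013),(342,326,.013)]: print(u,v,atz(f,u*.7,v*.7,z,True).round(4))
go(0.524,-0.111,0.035,0.394)
E
```

```text
388 310 [ 0.5224 -0.1085  0.058 ]
387 176 [ 0.4788 -0.0061  0.02  ]
388 211 [ 0.4907 -0.0316  0.064 ]
388 281 [ 0.5124 -0.0841  0.064 ]
338 150 [ 0.429  -0.0006  0.013 ]
438 150 [0.5115 0.0334 0.013 ]
437 326 [ 0.5762 -0.1175  0.013 ]
342 326 [ 0.4925 -0.1523  0.013 ]
t 2.2 p [ 0.5095 -0.0672  0.2602] F [-1.   0.2  0.4] open 0.0854 grip 0.0 q [-0.24 -0.21  1.88  0.    1.48 -0.63]
shift [-0.0461 -0.0034  0.2252] turn [ 0.0001 -0.0004 -0.0001]
```

```bash
python3 -m jog '[[-0.02,-0.002,0.02,0,0,0],[-0.04,-0.004,0.05,0,0,0],[-0.045,-0.004,0.09,0,0,0],[-0.045,-0.004,0.13,0,0,0],[-0.045,-0.004,0.165,0,0,0],[-0.045,-0.004,0.195,0,0,0],[-0.045,-0.004,0.22,0,0,0],[-0.045,-0.004,0.232,0,0,0],[-0.045,-0.004,0.236,0,0,0],[-0.045,-0.004,0.236,0,0,0]]' 0; python3 -m jog '[[0,0,0,0,0,0],[0,0,0,0,0,0],[0,0,0,0,0,0],[0,0,0,0,0,0],[0,0,0,0,0,0],[0,0,0,0,0,0],[0,0,0,0,0,0],[0,0,0,0,0,0],[0,0,0,0,0,0],[0,0,0,0,0,0]]' 1
```

```text
time_s: 3.2
position: [0.5238, -0.1103, 0.0249]
ee_rot: [[-0.385, 0.923, 0.001], [0.923, 0.385, -0.0], [-0.001, 0.001, -1.0]]
contact_force: [-0.2, 0.5, 0.8]
opening: 0.0854
grasp_force: 0.0
time_s: 4.2
position: [0.5239, -0.1114, 0.0255]
ee_rot: [[-0.384, 0.923, 0.001], [0.923, 0.384, -0.001], [-0.002, 0.001, -1.0]]
contact_force: [-1.4, -0.8, 5.5]
opening: 0.0256
grasp_force: 62.5
```

```bash
python3 - <<'E'
from h import *
a=grab('scene','s2')['color'];b=grab('side','d2')['color'];c=grab('wrist','w2')['color']
a=cv2.resize(a[200:310,170:300],(400,340));b=cv2.resize(b[200:310,190:320],(400,340))
c=cv2.resize(c[100:300,130:430],(510,340)); cv2.imwrite('pics/x2.png',cv2.resize(np.hstack([a,b,c])[:,:,::-1],(800,208)))
cv2.imwrite('pics/x2.png',np.vstack([np.hstack([a,b]),np.hstack([c,np.zeros((340,290,3),np.uint8)])])[:600,:,::-1])
E
```

```text
(no output)
```

View pics/x2.png

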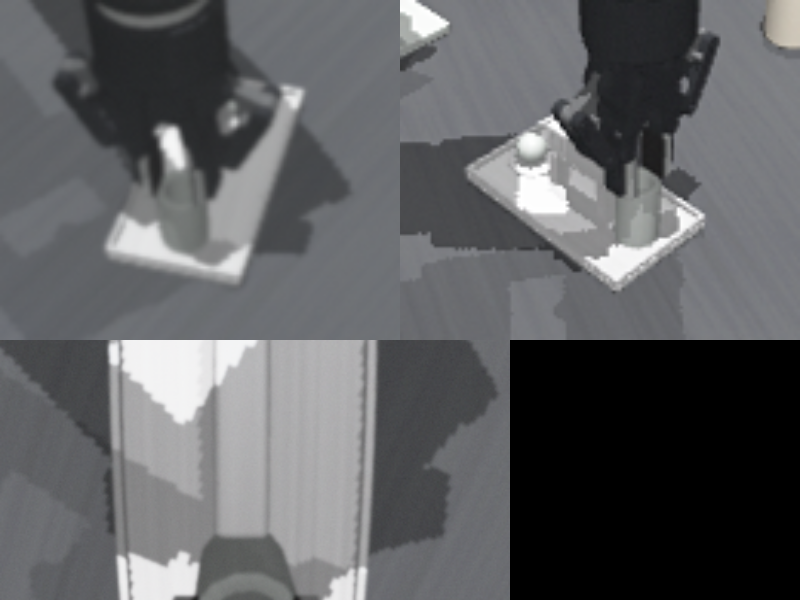

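The fingers hold the upper part of the bush and the ball is still in its pocket. I'll lift slowly.

```bash
python3 -m jog '[[0,0,-0.003,0,0,0],[0,0,-0.008,0,0,0],[0,0,-0.014,0,0,0],[0,0,-0.022,0,0,0],[0,0,-0.035,0,0,0],[0,0,-0.055,0,0,0],[0,0,-0.08,0,0,0],[0,0,-0.105,0,0,0],[0,0,-0.12,0,0,0],[0,0,-0.125,0,0,0]]' 1
python3 - <<'E'
from h import *
a=grab('scene','s3')['color'];b=grab('side','d3')['color']
a=cv2.resize(a[170:310,170:300],(371,400));b=cv2.resize(b[150:310,190:320],(325,400))
cv2.imwrite('pics/x3.png',np.hstack([a,b])[:,:,::-1])
go(.478,-.381,.15,.07)
E
```

```text
time_s: 5.35
position: [0.5246, -0.1111, 0.1521]
ee_rot: [[-0.384, 0.923, 0.004], [0.923, 0.384, -0.001], [-0.003, 0.004, -1.0]]
contact_force: [0.3, 0.3, 0.2]
opening: -0.0002
grasp_force: 0.0
t 5.45 p [ 0.5235 -0.1108  0.1498] F [-0.2 -0.8  0.1] open -0.0001 grip 0.0 q [-0.31 -0.1   1.96  0.    1.28 -0.7 ]
shift [-2.320e-01 -1.458e-01 -1.000e-04] turn [0.0013 0.0008 0.324 ]
```

View pics/x3.png

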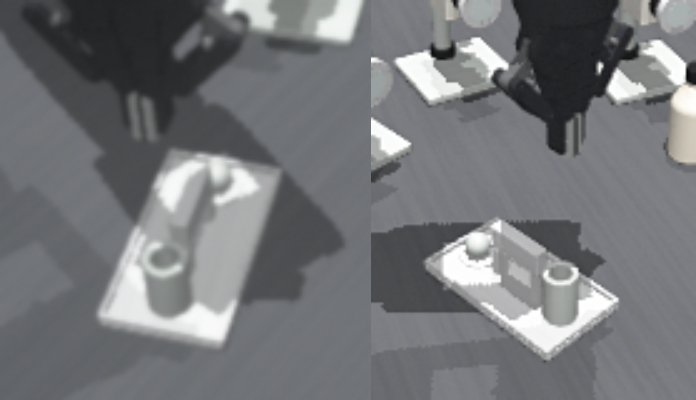

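The grip slipped off: the fingers are shut and empty, and the bush still stands on its spigot with the ball in its pocket. I'll check the reported TCP against the images, where the tips are at (220,219) in the scene view and (269.6,212) in the side view.

```bash
python3 - <<'E'
from h import *
s=load('s3');d=load('d3')
p,r=tri([ray(s,220.1,219),ray(d,269.6,212)]);print('tip seen',p.round(4),r)
P=(0.5235,-.1108,.1498);print(proj(s,P),proj(d,P))
for z in (.008,.058):
  P=(0.5225,-.109,z);print(z,proj(s,P),proj(d,P))
w=load('w2');print('bush top in w2',proj(w,(0.5225,-.109,.058),True),'grasp',proj(w,(.5239,-.1114,.045),True))
# view: wrist (lower part) at grip and now, bush-bottoms
a=w['color'][180:420];cv2.imwrite('pics/x4.png',cv2.resize(a,(800,343))[:,:,::-1])
E
```

```text
tip seen [ 0.5266 -0.1176  0.1824] [np.float64(0.0009981575831466373), np.float64(0.0009981575831465553)]
(np.float64(223.17223352835637), np.float64(228.2173043911963)) (np.float64(267.02747763613826), np.float64(224.20818366484534))
0.008 (np.float64(229.71899655131088), np.float64(274.9752564410992)) (np.float64(266.1786234336237), np.float64(274.90094866695506))
0.058 (np.float64(227.6809086145654), np.float64(259.5912717501266)) (np.float64(266.19247497605124), np.float64(258.04074900057486))
bush top in w2 (np.float64(274.0195875979471), np.float64(263.40595146928126)) grasp (np.float64(274.7131460500102), np.float64(257.7772103603602))
```

View pics/x4.png

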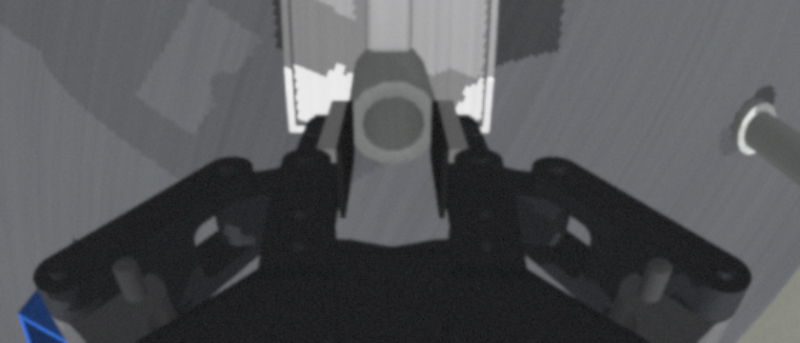

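```bash
python3 - <<'E'
from h import *
s=load('s2');d=load('d2');w=load('w2')
c=np.array([.5239,-.1114]);y=np.array([.923,.384])
for sg in (-1,1):
  for z in (.025,.035,.045,.055):
    P=[*(c+sg*.018*y),z];a=proj(s,P);b=proj(d,P);e=proj(w,P,True)
    print(sg,z,'scene crop',((a[0]-170)*3.077,(a[1]-200)*3.09),'side crop',((b[0]-190)*3.077+400,(b[1]-200)*3.09),'w crop',(e[0]/.7,(e[1]-180)/.7))
E
```

```text
-1 0.025 scene crop (np.float64(154.31131754451295), np.float64(214.28116139075053)) side crop (np.float64(619.399714659999), np.float64(228.71558399549235)) w crop (np.float64(347.4211391169739), np.float64(90.99573827915314))
-1 0.035 scene crop (np.float64(152.82150317361936), np.float64(204.82260086884338)) side crop (np.float64(619.3038934132261), np.float64(218.2901988862359)) w crop (np.float64(345.1137646751471), np.float64(100.41685694442684))
-1 0.045 scene crop (np.float64(151.30489016760336), np.float64(195.19390068580626)) side crop (np.float64(619.2067300043415), np.float64(207.71878607057855)) w crop (np.float64(342.564800857459), np.float64(110.87053729261584))
-1 0.055 scene crop (np.float64(149.76074888728635), np.float64(185.39042849517799)) side crop (np.float64(619.1081960350903), np.float64(196.9982558084243)) w crop (np.float64(339.7375492712029), np.float64(122.52309464097348))
1 0.025 scene crop (np.float64(207.72538329125044), np.float64(224.67485262562633)) side crop (np.float64(655.2039662221277), np.float64(203.19139679725188)) w crop (np.float64(437.1450314040695), np.float64(90.987577517846))
1 0.035 scene crop (np.float64(206.70497193470916), np.float64(215.2468664408077)) side crop (np.float64(655.35323181061), np.float64(192.86003765687067)) w crop (np.float64(439.59205806488717), np.float64(100.40234590524656))
1 0.045 scene crop (np.float64(205.6660827686497), np.float64(205.64815642804786)) side crop (np.float64(655.5045342431101), np.float64(182.38769915696815)) w crop (np.float64(442.2954850233299), np.float64(110.84783009430802))
1 0.055 scene crop (np.float64(204.6082093075899), np.float64(195.87404296662442)) side crop (np.float64(655.6579154974986), np.float64(171.77147581572055)) w crop (np.float64(445.2942867664665), np.float64(122.48975359451664))
```

The images put the fingertips about 25 mm above the reported TCP, so the grip only caught the rim of the bush. I'll go deeper and watch the force.

```bash
python3 -m jog '[[0,0,0,0,0,0],[0,0,0,0,0,0],[0,0,0,0,0,0],[0,0,0.02,0,0,0],[0,0,0.05,0,0,0],[0,0,0.08,0,0,0],[0,0,0.105,0,0,0],[0,0,0.12,0,0,0],[0,0,0.125,0,0,0],[0,0,0.125,0,0,0]]' 0; python3 -m jog '[[0,0,0.005,0,0,0],[0,0,0.01,0,0,0],[0,0,0.014,0,0,0],[0,0,0.017,0,0,0],[0,0,0.017,0,0,0],[0,0,0.017,0,0,0],[0,0,0.017,0,0,0],[0,0,0.017,0,0,0],[0,0,0.017,0,0,0],[0,0,0.017,0,0,0]]' 0
```

```text
time_s: 6.45
position: [0.5229, -0.1106, 0.0236]
ee_rot: [[-0.384, 0.923, -0.001], [0.923, 0.384, 0.0], [0.001, -0.001, -1.0]]
contact_force: [0.1, 0.0, -0.5]
opening: 0.0851
grasp_force: 0.0
time_s: 7.45
position: [0.5232, -0.1107, 0.0071]
ee_rot: [[-0.384, 0.923, 0.0], [0.923, 0.384, -0.0], [-0.0, 0.0, -1.0]]
contact_force: [-0.9, -0.6, -0.2]
opening: 0.0854
grasp_force: 0.0
```

```bash
python3 -m jog '[[0,0,0,0,0,0],[0,0,0,0,0,0],[0,0,0,0,0,0],[0,0,0,0,0,0],[0,0,0,0,0,0],[0,0,0,0,0,0],[0,0,0,0,0,0],[0,0,0,0,0,0],[0,0,0,0,0,0],[0,0,0,0,0,0]]' 1;  python3 -m jog '[[0,0,-0.001,0,0,0],[0,0,-0.002,0,0,0],[0,0,-0.003,0,0,0],[0,0,-0.004,0,0,0],[0,0,-0.005,0,0,0],[0,0,-0.006,0,0,0],[0,0,-0.007,0,0,0],[0,0,-0.007,0,0,0],[0,0,-0.007,0,0,0],[0,0,-0.007,0,0,0]]' 1
```

```text
time_s: 8.45
position: [0.5231, -0.1108, 0.0072]
ee_rot: [[-0.384, 0.923, -0.0], [0.923, 0.384, -0.0], [-0.0, -0.0, -1.0]]
contact_force: [-1.7, -0.3, 2.7]
opening: 0.0294
grasp_force: 59.1
time_s: 9.45
position: [0.5231, -0.1106, 0.014]
ee_rot: [[-0.384, 0.923, -0.0], [0.923, 0.384, 0.0], [0.0, -0.0, -1.0]]
contact_force: [-0.1, -0.1, -3.8]
opening: 0.0292
grasp_force: 59.0
```

```bash
python3 -m jog '[[0,0,-0.002,0,0,0],[0,0,-0.004,0,0,0],[0,0,-0.007,0,0,0],[0,0,-0.01,0,0,0],[0,0,-0.015,0,0,0],[0,0,-0.022,0,0,0],[0,0,-0.03,0,0,0],[0,0,-0.034,0,0,0],[0,0,-0.034,0,0,0],[0,0,-0.034,0,0,0]]' 1
python3 - <<'E'
from h import *
a=grab('scene','s5')['color'];b=grab('side','d5')['color']
a=cv2.resize(a[170:310,170:300],(371,400));b=cv2.resize(b[150:310,190:320],(325,400))
cv2.imwrite('pics/x5.png',np.hstack([a,b])[:,:,::-1])
go(.478,-.381,.14,.07)
E
```

```text
time_s: 10.45
position: [0.5232, -0.1107, 0.0481]
ee_rot: [[-0.384, 0.923, 0.0], [0.923, 0.384, -0.0], [-0.0, 0.0, -1.0]]
contact_force: [1.0, -0.8, -2.2]
opening: 0.0296
grasp_force: 59.0
t 10.55 p [ 0.5228 -0.1105  0.0476] F [-1.   0.2 -1.1] open 0.0293 grip 59.0 q [-0.31  0.02  2.03  0.    1.09 -0.7 ]
shift [-0.2325 -0.1452 -0.0924] turn [-0.0007 -0.0004  0.324 ]
```

View pics/x5.png

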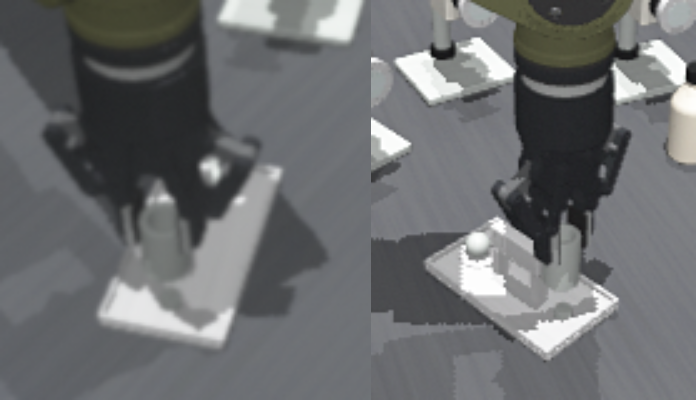

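The bush is off its spigot and held, the tray is still on the bench and the ball is in its pocket. Next is the crate.

```bash
python3 -m jog '[[0,0,-0.02,0,0,0],[0,0,-0.05,0,0,0],[-0.01,-0.005,-0.08,0,0,0.03],[-0.03,-0.02,-0.092,0,0,0.07],[-0.06,-0.04,-0.092,0,0,0.11],[-0.09,-0.06,-0.092,0,0,0.15],[-0.12,-0.08,-0.092,0,0,0.19],[-0.15,-0.1,-0.092,0,0,0.23],[-0.18,-0.12,-0.092,0,0,0.27],[-0.205,-0.13,-0.092,0,0,0.3]]' 1;  python3 - <<'E'
from h import *
go(.478,-.381,.035,.07)
E
```

```text
time_s: 11.55
position: [0.4806, -0.3517, 0.1393]
ee_rot: [[-0.091, 0.996, -0.001], [0.996, 0.091, 0.0], [0.001, -0.001, -1.0]]
contact_force: [0.5, 0.7, -2.7]
opening: 0.0296
grasp_force: 59.4
t 11.55 p [ 0.4806 -0.3517  0.1393] F [ 0.5  0.7 -2.7] open 0.0296 grip 59.4 q [-0.72  0.05  1.83 -0.    1.26 -0.81]
shift [-0.029  -0.0051  0.1043] turn [-0.0011 -0.0005  0.0211]
```

```bash
python3 -m jog '[[-0.015,-0.003,0,0,0,0.01],[-0.029,-0.005,0.01,0,0,0.02],[-0.029,-0.005,0.03,0,0,0.02],[-0.029,-0.005,0.05,0,0,0.02],[-0.029,-0.005,0.07,0,0,0.02],[-0.029,-0.005,0.085,0,0,0.02],[-0.029,-0.005,0.097,0,0,0.02],[-0.029,-0.005,0.1,0,0,0.02],[-0.029,-0.005,0.1,0,0,0.02],[-0.029,-0.005,0.1,0,0,0.02]]' 1
python3 -m jog '[[0,0,0,0,0,0],[0,0,0,0,0,0],[0,0,0,0,0,0],[0,0,0,0,0,0],[0,0,0,0,0,0],[0,0,-0.02,0,0,0],[0,0,-0.05,0,0,0],[0,0,-0.09,0,0,0],[0,0,-0.13,0,0,0],[0,0,-0.16,0,0,0]]' 0
python3 - <<'E'
from h import *
a=grab('scene','s6')['color'];b=grab('side','d6')['color'];
a=cv2.resize(a,(560,420))[:,:300]; b=cv2.resize(b,(560,420))[100:,100:400]
cv2.imwrite('pics/x6.png',np.hstack([a[100:],b])[:,:,::-1])
go(.5015,-.0585,.2,.394)
E
```

```text
time_s: 12.55
position: [0.4802, -0.3797, 0.0411]
ee_rot: [[-0.074, 0.997, 0.001], [0.997, 0.074, -0.001], [-0.001, 0.001, -1.0]]
contact_force: [0.0, 0.5, -1.4]
opening: 0.0294
grasp_force: 59.4
time_s: 13.55
position: [0.4801, -0.3797, 0.2032]
ee_rot: [[-0.074, 0.997, 0.002], [0.997, 0.074, -0.002], [-0.002, 0.002, -1.0]]
contact_force: [0.0, 0.5, 0.4]
opening: 0.0855
grasp_force: 0.0
t 13.65 p [ 0.482  -0.3815  0.207 ] F [-0.3 -0.6 -0.6] open 0.0853 grip 0.0 q [-0.76  0.04  1.73 -0.    1.36 -0.83]
shift [0.3207 0.0433 0.0047] turn [ 0.0061  0.0093 -0.32  ]
```

View pics/x6.png

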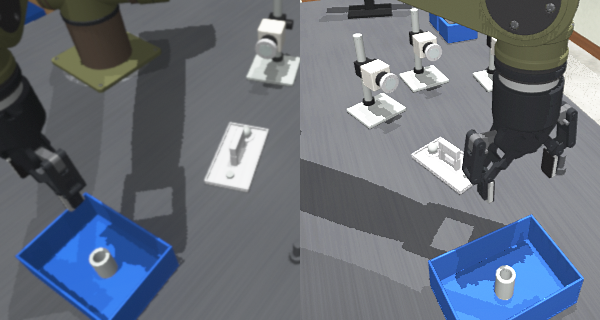

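The bush stands in the crate near (100,262) in the left panel, and the tray with its ball is unchanged. I'll use the last picture on zoomed views of the left-most stand (B).

```bash
python3 - <<'E'
from h import *
a=load('scene0')['color'][85:195,315:395];b=load('side0')['color'][90:200,188:268]
r=lambda i:cv2.resize(i,(400,550),interpolation=cv2.INTER_CUBIC)
cv2.imwrite('pics/x7.png',np.hstack([r(a),r(b)])[:,:,::-1])
E
```

```text
(no output)
```

View pics/x7.png

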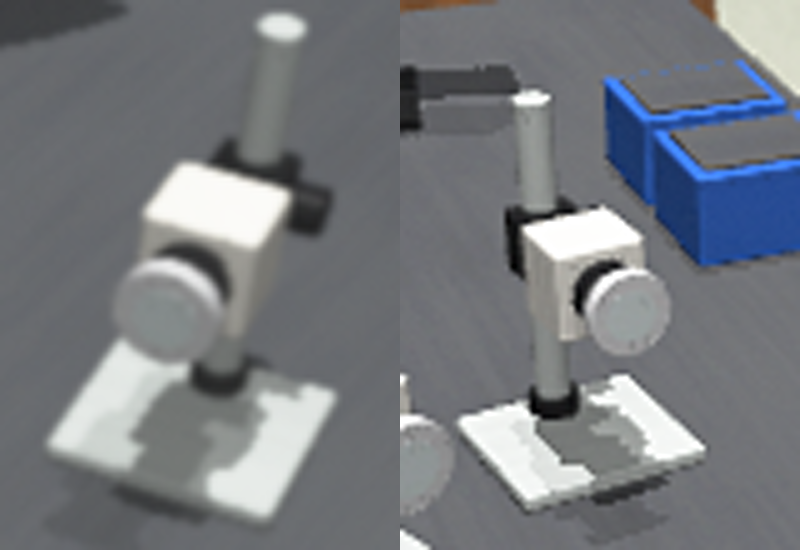

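```bash
python3 -m jog '[[0.03,0.004,0,0,0,-0.03],[0.07,0.009,0,0,0,-0.07],[0.11,0.015,0,0,0,-0.11],[0.15,0.02,0,0,0,-0.15],[0.19,0.026,0,0,0,-0.19],[0.23,0.031,0,0,0,-0.23],[0.265,0.036,0.01,0,0,-0.27],[0.295,0.04,0.03,0,0,-0.3],[0.315,0.042,0.05,0,0,-0.32],[0.319,0.043,0.06,0,0,-0.32]]' 0;  python3 - <<'E'
from h import *
f=grab('wrist','w8')
go(.5015,-.0585,.01,.394)
for p in [(0.479,-.0065,.02),(.5015,-.0585,.064)]: print(proj(f,p,True))
E
```

```text
time_s: 14.65
position: [0.497, -0.0557, 0.137]
ee_rot: [[-0.386, 0.922, -0.004], [0.922, 0.386, 0.001], [0.003, -0.003, -1.0]]
contact_force: [-0.8, -0.6, 0.2]
opening: 0.0852
grasp_force: 0.0
t 14.7 p [ 0.4966 -0.0562  0.1359] F [-1.   0.6 -2. ] open 0.0854 grip 0.0 q [-0.22 -0.16  2.04  0.    1.27 -0.62]
shift [-0.0045  0.0042  0.1259] turn [-0.0049 -0.0035  0.0018]
(np.float64(277.60657042994495), np.float64(140.91278157659912))
(np.float64(278.6476699533027), np.float64(216.05582128365594))
```

The glass centre is at crop (166,316) in the scene panel and (233,312) in the side panel. The base corners and column top are clearly visible too.

```bash
python3 - <<'E'
from h import *
s=load('scene0');d=load('side0')
S=lambda u,v:(u/5+315-.4,v/5+85-.4)
D=lambda u,v:(u/5+188-.4,v/5+90-.4)
for n,a,b in [('glass',(166,316),(233,312)),('coltop',(282,27),(132,98)),('cFL',(48,445),(126,504)),('cFR',(268,518),(306,448)),('cBR',(335,395),(225,378))]:
    p,r=tri([ray(s,*S(*a)),ray(d,*D(*b))]);print(n,p.round(4),round(r[0],4), atz(s,*S(*a),.012)[:2].round(4),atz(d,*D(*b),.012)[:2].round(4))
# ball check in wrist image
w=load('w8')['color'];g=cv2.medianBlur(cv2.cvtColor(w,cv2.COLOR_RGB2GRAY),3)[100:185,235:325]
c=cv2.HoughCircles(g,cv2.HOUGH_GRADIENT,1,20,param1=80,param2=10,minRadius=8,maxRadius=16)
print(None if c is None else (c[0][:3]+[235,100,0]))
E
```

```text
glass [0.5758 0.2524 0.1304] 0.0003 [0.5101 0.4029] [0.6459 0.4792]
coltop [0.5587 0.37   0.2143] 0.0003 [0.4189 0.7235] [0.6951 0.8975]
cFL [0.5114 0.2774 0.0058] 0.0004 [0.5145 0.2713] [0.5092 0.2671]
cFR [0.6297 0.29   0.01  ] 0.0005 [0.6307 0.2872] [0.6286 0.2878]
cBR [0.6134 0.3998 0.0074] 0.0003 [0.615  0.3945] [0.6109 0.3911]
[[279.5        140.5         15.39999962]
 [259.5        115.5         12.        ]]
```

```bash
python3 -m jog '[[-0.003,0.002,0.02,0,0,0],[-0.004,0.004,0.04,0,0,0],[-0.004,0.004,0.06,0,0,0],[-0.004,0.004,0.08,0,0,0],[-0.004,0.004,0.1,0,0,0],[-0.004,0.004,0.112,0,0,0],[-0.004,0.004,0.12,0,0,0],[-0.004,0.004,0.126,0,0,0],[-0.004,0.004,0.126,0,0,0],[-0.004,0.004,0.126,0,0,0]]' 0
```

```text
time_s: 15.7
position: [0.5047, -0.0603, 0.0147]
ee_rot: [[-0.384, 0.923, 0.001], [0.923, 0.384, -0.0], [-0.001, 0.001, -1.0]]
contact_force: [-1.2, 0.3, -0.1]
opening: 0.0855
grasp_force: 0.0
```

```bash
python3 -m jog '[[0.001,-0.001,0.002,0,0,0],[0.003,-0.002,0.004,0,0,0],[0.003,-0.002,0.005,0,0,0],[0.003,-0.002,0.005,0,0,0],[0.003,-0.002,0.005,0,0,0],[0.003,-0.002,0.005,0,0,0],[0.003,-0.002,0.005,0,0,0],[0.003,-0.002,0.005,0,0,0],[0.003,-0.002,0.005,0,0,0],[0.003,-0.002,0.005,0,0,0]]' 0;python3 -m jog '[[0,0,0,0,0,0],[0,0,0,0,0,0],[0,0,0,0,0,0],[0,0,0,0,0,0],[0,0,0,0,0,0],[0,0,0,0,0,0],[0,0,0,0,0,0],[0,0,0,0,0,0],[0,0,0,0,0,0],[0,0,0,0,0,0]]' 0.9; python3 - <<'E'
from h import *
f=grab('wrist','w9')
s=monitor.observe()
print('ball exp',proj(f,(0.479,-.0065,.02),True),s['opening'],s['grasp_force'],s['contact_force'],s['ft_torque'])
E
```

```text
time_s: 16.7
position: [0.5011, -0.0581, 0.009]
ee_rot: [[-0.384, 0.923, 0.0], [0.923, 0.384, -0.0], [-0.0, 0.0, -1.0]]
contact_force: [-0.6, -0.2, -0.2]
opening: 0.0853
grasp_force: 0.0
time_s: 17.7
position: [0.5009, -0.0582, 0.0092]
ee_rot: [[-0.384, 0.923, -0.0], [0.923, 0.384, -0.0], [0.0, -0.001, -1.0]]
contact_force: [-3.8, -0.2, 4.7]
opening: 0.0129
grasp_force: 59.8
ball exp (np.float64(274.0364574180928), np.float64(145.6424697318215)) 0.013221739770107925 59.817275404930115 [-3.46065842 -1.49092944  4.84155378] [-0.17483136  0.56867586 -0.01176195]
```

```bash
python3 -m jog '[[0,0,-0.001,0,0,0],[0,0,-0.002,0,0,0],[0,0,-0.003,0,0,0],[0,0,-0.004,0,0,0],[0,0,-0.006,0,0,0],[0,0,-0.008,0,0,0],[0,0,-0.01,0,0,0],[0,0,-0.011,0,0,0],[0,0,-0.012,0,0,0],[0,0,-0.012,0,0,0]]' 0.9; python3 - <<'E'
from h import *
f=grab('wrist','w10');b=load('w9')
s=monitor.observe();print(s['contact_force'],s['ft_torque'],s['position'])
# tray motion in the tool frame: phase correlation of the tray region between frames
G=lambda f:cv2.cvtColor(f['color'],cv2.COLOR_RGB2GRAY).astype(np.float32)[60:260,200:350]
print(cv2.phaseCorrelate(G(b),G(f)))
for F in (b,f):
  g=cv2.medianBlur(cv2.cvtColor(F['color'],cv2.COLOR_RGB2GRAY),3)[95:200,225:325]
  c=cv2.HoughCircles(g,cv2.HOUGH_GRADIENT,1,40,param1=80,param2=10,minRadius=10,maxRadius=20)
  print(None if c is None else c[0][:2]+[225,95,0])
E
```

```text
time_s: 18.75
position: [0.5012, -0.0581, 0.0212]
ee_rot: [[-0.384, 0.923, 0.0], [0.923, 0.384, -0.0], [-0.0, 0.0, -1.0]]
contact_force: [0.0, -0.4, -6.4]
opening: 0.0126
grasp_force: 58.6
[ 0.22527305  0.18993122 -5.55206536] [ 0.00405217 -0.01365744  0.0223215 ] [ 0.50112042 -0.05808645  0.02110269]
((-0.27120469788715695, 0.07528956027846334), 0.8409749050776164)
[[284.5        149.5         19.39999962]]
[[265.5        150.5         19.39999962]
 [304.5        116.5         14.5       ]]
```

The tray is held with about 5 N of load and no turning moment, so it hangs level and hasn't shifted in the grip. I'll lift it with a smooth ramp.

```bash
python3 -m jog '[[0,0,-0.002,0,0,0],[0,0,-0.007,0,0,0],[0,0,-0.016,0,0,0],[0,0,-0.029,0,0,0],[0,0,-0.045,0,0,0],[0,0,-0.062,0,0,0],[0,0,-0.078,0,0,0],[0,0,-0.09,0,0,0],[0,0,-0.097,0,0,0],[0,0,-0.1,0,0,0]]' 0.9; python3 - <<'E'
from h import *
s=load('scene0');d=load('side0')
for n,a,b in [('captop',(547,338),(457,252)),('pillar top',(486,411),(489,302))]:
  p,r=tri([ray(s,a[0]*.7,a[1]*.7),ray(d,b[0]*.7,b[1]*.7)]);print(n,p.round(3),r[0].round(4))
print('pre (40 mm short along lens y)');go(.593+.006,.138-.040,.1197,.15)
print('final');go(.593,.138,.1197,.15)
E
```

```text
time_s: 19.8
position: [0.5016, -0.0582, 0.1222]
ee_rot: [[-0.384, 0.923, 0.002], [0.923, 0.384, -0.0], [-0.001, 0.001, -1.0]]
contact_force: [1.0, -0.1, -5.2]
opening: 0.0131
grasp_force: 58.7
captop [0.751 0.076 0.109] 0.0008
pillar top [ 0.739 -0.059  0.089] 0.0001
pre (40 mm short along lens y)
t 19.8 p [ 0.5016 -0.0582  0.1222] F [ 1.  -0.1 -5.2] open 0.0131 grip 58.7 q [-0.22 -0.14  2.05 -0.    1.23 -0.62]
shift [0.1068 0.1499 0.0026] turn [0.0015 0.0009 0.244 ]
final
t 19.8 p [ 0.5016 -0.0582  0.1222] F [ 1.  -0.1 -5.2] open 0.0131 grip 58.7 q [-0.22 -0.14  2.05 -0.    1.23 -0.62]
shift [0.1461 0.1597 0.0026] turn [0.0015 0.0009 0.244 ]
```

```bash
python3 -m jog '[[0,0,0,0,0,0],[0.001,0.0013,0,0,0,0.002],[0.003,0.004,0,0,0,0.006],[0.006,0.009,0,0,0,0.014],[0.011,0.0155,0,0,0,0.025],[0.0175,0.0245,0,0,0,0.04],[0.025,0.035,0,0,0,0.057],[0.034,0.0475,0,0,0,0.077],[0.0435,0.061,0,0,0,0.099],[0.0535,0.075,0,0,0,0.122]]' 0.9; python3 -m jog '[[0.0115,0.0126,0,0,0,0.023],[0.0227,0.0249,0,0,0,0.045],[0.0329,0.036,0,0,0,0.065],[0.0418,0.0458,0,0,0,0.082],[0.0492,0.0539,0,0,0,0.097],[0.0548,0.0601,0,0,0,0.108],[0.0587,0.0644,0,0,0,0.116],[0.061,0.0668,0,0,0,0.12],[0.062,0.068,0,0,0,0.122],[0.062,0.068,0,0,0,0.122]]' 0.9; python3 -m jog '[[0,0,0,0,0,0],[0,0,0,0,0,0],[0,0,0,0,0,0],[0,0,0,0,0,0],[0,0,0,0,0,0],[0,0,0,0,0,0],[0,0,0,0,0,0],[0,0,0,0,0,0],[0,0,0,0,0,0],[0,0,0,0,0,0]]' 0.9
python3 - <<'E'
from h import *
f=grab('wrist','w11');a=grab('scene','s11');b=grab('side','d11')
go(.593,.138,.1197,.15)
st=monitor.observe();p=np.array(st['position']);R=np.array(st['ee_rot'])
ball=p+R@np.array([.056,0,-.011]);print('ball exp',ball,proj(f,ball,True),proj(a,ball),proj(b,ball))
glass=(.576,.2525,.1305);print('glass in wrist',proj(f,glass,True))
w=load('w10');G=lambda f:cv2.cvtColor(f['color'],cv2.COLOR_RGB2GRAY).astype(np.float32)[60:260,215:335]
print(cv2.phaseCorrelate(G(w),G(f)))
# coarse luminance map of wrist image round the ball
g=cv2.cvtColor(f['color'],cv2.COLOR_RGB2GRAY);u,v=map(int,proj(f,ball,True));print(g[v-32:v+33:4,u-48:u+49:4])
E
```

```text
time_s: 20.8
position: [0.5503, 0.0213, 0.1208]
ee_rot: [[-0.267, 0.964, -0.0], [0.964, 0.267, 0.0], [0.0, -0.0, -1.0]]
contact_force: [-0.8, -0.9, -4.4]
opening: 0.0127
grasp_force: 58.5
time_s: 21.8
position: [0.5986, 0.098, 0.121]
ee_rot: [[-0.149, 0.989, -0.0], [0.989, 0.149, -0.0], [-0.0, -0.0, -1.0]]
contact_force: [-1.0, 0.6, -4.8]
opening: 0.0129
grasp_force: 58.7
time_s: 22.8
position: [0.5986, 0.0981, 0.121]
ee_rot: [[-0.149, 0.989, 0.0], [0.989, 0.149, 0.0], [-0.0, 0.0, -1.0]]
contact_force: [0.1, 0.1, -4.7]
opening: 0.0127
grasp_force: 58.7
t 22.95 p [0.5987 0.0981 0.121 ] F [-0.2  1.  -4.8] open 0.0128 grip 58.7 q [ 0.07  0.09  1.82 -0.    1.23 -0.08]
shift [0.0403 0.0004 0.0013] turn [ 0.  0. -0.]
ball exp [0.59029458 0.1534767  0.13204085] (np.float64(274.6438461362916), np.float64(145.86882699480958)) (np.float64(331.07718538505884), np.float64(172.43973185398224)) (np.float64(251.75329055455435), np.float64(166.60616994050213))
glass in wrist (np.float64(276.0789040013583), np.float64(-37.96240963030374))
((-0.1917896186737238, -0.15497666106212193), 0.50936930020650
[... 1089 characters left out ...]
12 119 124 129 130 135 129 124 115 116
  172 151 170 157 174 177 173]
 [241 169 169 161 163 173 165 132 103 115 120 123 127 125 121 114 107 161
  171 155 166 161 171 177 174]
 [238 170 171 161 158 173 155 161 120  99 105 111 110 109 104 103 164 172
  139 167 161 170 171 177 173]
 [235 169 169 171 152 166 174 152 162 159 134 107 105 116 147 175 171 157
  168 162 160 172 172 177 171]
 [218 168 170 171 164 149 166 175 145 167 169 167 165 172 170 172 148 169
  168 153 173 170 172 178 172]
 [164 167 169 170 163 166 152 165 167 159 154 156 157 161 157 164 170 164
  159 168 172 171 173 176 171]
 [166 168 170 171 168 165 167 151 150 161 167 176 174 176 174 167 158 156
  175 171 171 172 173 178 172]]
```

The wrist image shows the ball disk within about 2 px of where it should be, so it is in its pocket. Next is the final 40 mm approach.

```bash
python3 -m jog '[[0.0003,0,0,0,0,0],[0.0023,0,0,0,0,0],[0.0065,0,0,0,0,0],[0.0127,0,0.0005,0,0,0],[0.02,0,0.001,0,0,0],[0.0273,0,0.001,0,0,0],[0.0335,0,0.001,0,0,0],[0.0377,0,0.001,0,0,0],[0.0397,0,0.001,0,0,0],[0.04,0,0.001,0,0,0]]' 0.9; python3 -m jog '[[0,0,0,0,0,0],[0,0,0,0,0,0],[0,0,0,0,0,0],[0,0,0,0,0,0],[0,0,0,0,0,0],[0,0,0,0,0,0],[0,0,0,0,0,0],[0,0,0,0,0,0],[0,0,0,0,0,0],[0,0,0,0,0,0]]' 0.9
python3 - <<'E'
from h import *
f=grab('wrist','w12')
st=monitor.observe();p=np.array(st['position']);R=np.array(st['ee_rot'])
ball=p+R@np.array([.056,0,-.011])
L=np.array([.576,.2525,.1305]);y=.15;A=np.array([[np.cos(y),-np.sin(y),0],[np.sin(y),np.cos(y),0],[0,0,1]])
print('ball in lens axes',(A.T@(ball-L)).round(4))
g=cv2.cvtColor(f['color'],cv2.COLOR_RGB2GRAY);u,v=map(int,proj(f,ball,True));m=(g[v-40:v+40,u-40:u+40]);print(m[40,::5],m[::5,40])
go(.593,.138,.1197,.15);print(np.abs(st['qd']).max())
E
```

```text
time_s: 23.95
position: [0.5926, 0.1379, 0.12]
ee_rot: [[-0.15, 0.989, 0.0], [0.989, 0.15, -0.0], [-0.0, 0.0, -1.0]]
contact_force: [0.4, 0.1, -4.7]
opening: 0.0129
grasp_force: 58.7
time_s: 24.95
position: [0.5927, 0.1377, 0.12]
ee_rot: [[-0.149, 0.989, 0.0], [0.989, 0.149, -0.0], [-0.0, -0.0, -1.0]]
contact_force: [-0.2, 0.2, -5.7]
opening: 0.013
grasp_force: 58.7
ball in lens axes [-0.0007 -0.06    0.0005]
[168 159 162 138 117 127 137 149 149 144 138 130 114 164 155 159] [160 160 164 117 131 139 147 151 149 134 127 115  97 167 153 161]
t 25.0 p [0.5927 0.1377 0.12  ] F [-0.2 -0.  -5.6] open 0.0129 grip 58.7 q [ 0.14  0.1   1.82 -0.    1.23 -0.01]
shift [0.0002 0.0004 0.0003] turn [0. 0. 0.]
0.0014965069285031505
```

The ball is on the focus point by my estimate, in its pocket, and the tray is still. I'm handing the job in.

```bash
python3 -c "
from station import manip
print(manip.finish_job())"
```

```text
the job is handed in; nothing more can be done
None
```

I dropped the bush into the reject crate and handed the job in at about 25 s, holding the tray still and level with the ball in its pocket, 60 mm from the glass and within 1 mm of the lens centre by my own measurement; the first try at gripping the bush slipped off, the second held.

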